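# Fetch the blue gouge from the revolving bin

### The job

Turn the revolving bin carousel by its wooden pegs until the blue bin stands fully in the opening of the grey dust hood and leave it there at rest, then take out the blue-handled gouge and lay it down (do not drop it) on the blue strip of the dark tool board, centred on the strip, parallel to the other gouges and with its blade pointing the same way as theirs. Do not lift the red gouge, and leave the gouges on the board and the mallet where they are.

Things in the scene. Friction and masses are not known exactly. Their poses are not given: they have to be found in the camera images.
- carousel (a joint): Rotation of the carousel deck about its upright axle, rad, positive anticlockwise seen from above, 0 at the start, free for over a full turn either way. Light friction (about 1 N at a peg); it stays where it is left. The deck is a plywood disc 344 mm across with six equal 60-degree bins, parted by 6 mm thick radial walls; each bin's straight outer wall has its own colour.
- axle (a point): Point on the carousel's axle at bin floor height (36 mm above the table). Outer bin walls are 8 mm thick, outer faces 150 mm from the axle; all walls reach 61 mm above the table. Anticlockwise from above the bins are blue, white, black, red, yellow, green. The other bins hold other stock.
- peg (a point): Middle of the top of one of six equal upright dark wooden pegs, 14 mm in diameter, at the corners of the deck where the bin walls meet, 160 mm from the axle, tops 116 mm above the table. From the axle they lie 30, 90 and 150 degrees to either side of the middle of the blue bin; this one is 30 degrees anticlockwise from it. Pinch one from above or push it sideways.
- blue_bin (a point): Point on the floor of the blue bin, on its middle line, 105 mm from the axle; turns with the carousel.
- opening (a point): Fixed point in the middle of the dust hood's opening, at bin floor height, 105 mm from the axle, on the robot's side of it. The opening is a sector of about 100 degrees centred here; the hood covers the bins not in it. The blue bin is in the opening when blue_bin is at this point.
- hood (a point): Middle of the fixed flat grey dust hood, on the axle at its top face. The hood reaches about 130 mm out from the axle, inside the ring of pegs; its underside is 72 mm and its top 78 mm above the table; a small hub and brass nut in its middle reach 95 mm.
- blue_gouge: The wanted palm gouge, 70 g or so, lying flat in the blue bin with its blade towards the axle. Blue handle 54 mm long, 22 mm wide, 20 mm high with flat sides, then a brass ferrule and a steel blade 8 mm wide; the blade tip is 62 mm ahead of the handle's middle. Origin: underside, middle of the handle; x towards the blade tip, z up. Grip it across the handle.
- blue_gouge_tip (a point): Blade tip of the blue gouge, 62 mm along its x from its origin, 10 mm above its underside.
- red_gouge: A gouge of the same shape with a red handle, in the red bin across the axle from the blue one, blade towards the axle; do not lift it. Origin: underside, middle of the handle; x towards the blade tip, z up.
- place: Flat blue strip, 100 x 32 mm, under 1 mm thick, on the fixed dark tool board (140 x 180 x 12 mm): the free one of three lying places 52 mm apart side by side. Origin: on the board's upper face (12 mm above the table), where the underside of the middle of the gouge's handle belongs (17.5 mm from the strip's middle); x along the strip, the way the blade must point; z up.
- gouge_a: 90 x 22 x 20 mm palm gouge like the blue one but with a pale wooden handle, lying on the tool board, blade the same way as the place's +x; leave it alone. Origin: underside, middle of the handle; x towards the blade tip, z up.
- gouge_b: 90 x 22 x 20 mm palm gouge like the blue one but with a pale wooden handle, lying on the tool board, blade the same way as the place's +x; leave it alone. Origin: underside, middle of the handle; x towards the blade tip, z up.
- mallet: Carver's mallet lying to the right of the board (seen from the robot): steel head 44 mm in diameter and 85 mm long, wooden handle 22 mm thick and 170 mm long; leave it alone. Origin: on the table near the middle of the handle; x towards the head.

How it is judged (in metres and radians):
On the way, in this order (a step that is already met when the one before it is completed fails the run):
1. the blue bin stands in the hood's opening (its middle within about 15 degrees of the opening's) and the carousel is at rest (horizontal distance between blue_bin and opening below 0.028 m and velocity of joint carousel between -0.1 and 0.1 rad/s), for 0.3 s.
2. the blue gouge is lifted clear of the bin (height (world z) of blue_gouge above 0.07 m), for 0.1 s.
3. the gouge is laid on the blue strip while still held (x of blue_gouge in the frame of place between -0.02 and 0.02 m and y of blue_gouge in the frame of place between -0.012 and 0.012 m and z of blue_gouge in the frame of place between -0.004 and 0.008 m and angle between the x axis of blue_gouge and the x axis of place, either way round below 0.26 rad and x of blue_gouge_tip in the frame of place above 0.03 m and contact force between the fingers and blue_gouge above 0.5 N), for 0.1 s.
At the end, for the whole second after the job is handed in: The blue gouge lies flat and at rest, released, on the blue strip: handle middle within 12 mm across and 20 mm along of its place, within 15 degrees of the strip's line, blade the same way as the other gouges; the blue bin is still in the opening (its point within 40 mm of the opening's) (x of blue_gouge in the frame of place between -0.02 and 0.02 m and y of blue_gouge in the frame of place between -0.012 and 0.012 m and z of blue_gouge in the frame of place between -0.004 and 0.008 m and angle between the x axis of blue_gouge and the x axis of place, either way round below 0.26 rad and x of blue_gouge_tip in the frame of place above 0.03 m and angle between blue_gouge's own z axis and vertical below 0.15 rad and linear speed of blue_gouge below 0.02 m/s and horizontal distance between blue_bin and opening below 0.04 m); the robot touches nothing.
It fails at once if a gouge on the board is moved by more than 12 mm (distance of any of gouge_a, gouge_b from where it was at the start of the episode above 0.012 m).
It fails at once if the mallet is moved by more than 20 mm (distance of mallet from where it was at the start of the episode above 0.02 m).
It fails at once if the red gouge is lifted out of its bin (height (world z) of red_gouge above 0.065 m).
It also fails if it takes over 64 s, if anything falls off the work surface, if the arm or the gripper's body presses on something with over 40 N, if the wrist force passes 120 N, or if a joint passes its speed limit or range.

### The arm

A 7-joint arm with a two-finger parallel gripper is mounted at the origin on the work surface. World frame = base frame: x ahead of the robot, y to its left, z up, the work surface at z = 0. Lengths are in m, angles in degrees, forces in N, time in s.
With the tool pointing down it reaches from about 0.35 to 0.9 m from the base axis. Payload 8.1 kg.
Tool frame: the origin (TCP) lies at the very end of the fingers, on their centre line; the grasp point (between the pads) lies 19 mm behind it; z points along the fingers, y is the line along which they close (so a half turn about z gives the same grasp; the last joint's range is limited). The gripper opens to 85 mm and grips with 20 to 120 N. Pads are 22 mm wide; open, the fingers measure 114 mm over their backs; the gripper's body (76 mm by 85 mm) begins 54 mm behind the grasp point. The pads swing forward as they close: fully open they stand 13 mm farther back than shut.
Start: joints at [-74.404, 24.895, 1.432, 90.138, -0.665, 64.973, -4.303], TCP at [0.229, 0.582, 0.231] pointing down, gripper open.
Joint ranges: [-149.89, 149.89], [-25.12, 119.58], [-72.63, 75.52], [4.76, 147.25], [-75.54, 255.54], [6.69, 114.76], [-157.13, 157.13]. Speed limits (degrees/s): [127.2, 127.2, 172.46, 172.46, 180, 180, 180].

### API

Orientations are given as [roll, pitch, yaw] about the fixed x, y, z axes, in that order (R = Rz(yaw) Ry(pitch) Rx(roll)).
In Python, from station import robot gives the robot as it stands. Calls block until the motion is done:
- robot.move_ptp(position, orientation): joint-space move of the TCP to a pose.
- robot.move_linear(position, orientation=None, max_speed=0.15, force_limit=None): straight line of the TCP; orientation=None keeps the orientation; max_speed is the mean speed in m/s. With force_limit (N) it stops when the force on the tool has changed by that much, and returns True; else False.
- robot.set_joints(angles): joint-space move.
- robot.command_gripper(opening, squeeze=None): finger opening in m; squeeze is the grip in N (None keeps the last); returns when the fingers have stopped.
- robot.sleep(seconds).
- robot.inverse_kinematics(position, orientation): joint angles nearest the present ones, or None.
- robot.read_state(): the state.
- robot.capture(name): name is "side" or "top"; returns a dict with "image" (480x640x3 uint8, red, green, blue), "fov_y" (degrees; the focal length in pixels is half the picture's height over the tangent of half this angle, whatever the lens; pixels are square), "cx", "cy" (the principal point, pixels), "distortion" ([k1, k2, p1, p2, k3] as OpenCV has them; the pictures are not rectified), "extrinsics" (4x4, takes a point from camera to world coordinates). Camera axes: x right, y down, z forward; pixel columns grow to the right and rows downward; lengths in m; the calibration is good to about 2 mm. A picture is of the moment at which its call begins. There is no depth.
A pose or a line that the arm cannot do raises robot.MotionError and nothing moves.
- robot.sign_off(): hands the job in; it is judged then, once.
The state is a dict: "time": time; "joint_positions": joint angles; "qd": joint speeds; "joint_torque": joint torques, N m; "tcp_pos": TCP position; "ee_rot": TCP orientation; "force": force on the tool from outside, world axes, zero at the start; "torque": the same for the moment, N m; "finger_gap": finger opening in m; "gripper_force": force on a finger pad.
Only numpy, scipy, OpenCV 4.12 (cv2) and the standard library are available. Lean on these libraries where they do the work, as an engineer would, in place of code of your own. Each camera call takes 0.05 s, during which the arm holds its last target. There are 200 camera calls.

## Working session

There is one attempt and no reset: what is moved stays moved. The work goes in short steps, each a Python script; the robot and the scene stay as the last script left them, time stands still between calls to the robot, and variables do not carry over. Pictures are saved under pics/ and viewed, at most 10 in all, crops included, and the job is handed in when it is done.

```bash
mkdir -p pics
cat > h.py <<'E'
import numpy as np, cv2
from station import robot
def cap(n,f=None):
    c=robot.capture(n)
    if f: cv2.imwrite('pics/'+f,c['image'][:,:,::-1])
    return c
def K(c):
    f=240/np.tan(np.radians(c['fov_y'])/2); return np.array([[f,0,c['cx']],[0,f,c['cy']],[0,0,1.]])
def px2w(c,uv,z):
    uv=np.array(uv,float).reshape(-1,1,2)
    n=cv2.undistortPoints(uv,K(c),np.array(c['distortion'],float))[:,0]
    T=np.array(c['extrinsics']); d=np.c_[n,np.ones(len(n))]@T[:3,:3].T; o=T[:3,3]
    return o+d*((z-o[2])/d[:,2])[:,None]
E
python3 - <<'E'
from h import *
for n in('top','side'):
    c=cap(n,n+'1.png'); print(c['fov_y'],c['cx'],c['cy'],c['distortion'],np.round(c['extrinsics'],3).tolist())
s=robot.read_state();print(s['tcp_pos'],s['ee_rot'],s['time'])
E
```

```text
56.48649534576572 314.8811561260223 233.02475372955251 [-0.09181662  0.          0.          0.          0.        ] [[0.019, -0.988, 0.156, 0.45], [-1.0, -0.018, 0.008, -0.04], [-0.005, -0.156, -0.988, 1.025], [0.0, 0.0, 0.0, 1.0]]
47.4479354519613 313.8243833740336 243.2256597029627 [0.04675065 0.         0.         0.         0.        ] [[0.993, -0.046, 0.109, 0.476], [-0.118, -0.509, 0.853, -1.06], [0.016, -0.86, -0.51, 0.713], [0.0, 0.0, 0.0, 1.0]]
[0.22867663 0.58120277 0.23063063] [-1.79923218e+02  6.35009640e-03  1.58524024e+02] 0.1
```

View pics/top1.png

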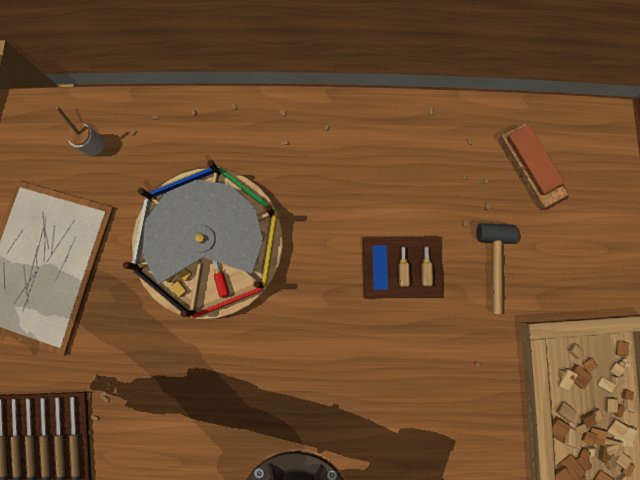

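View pics/side1.png

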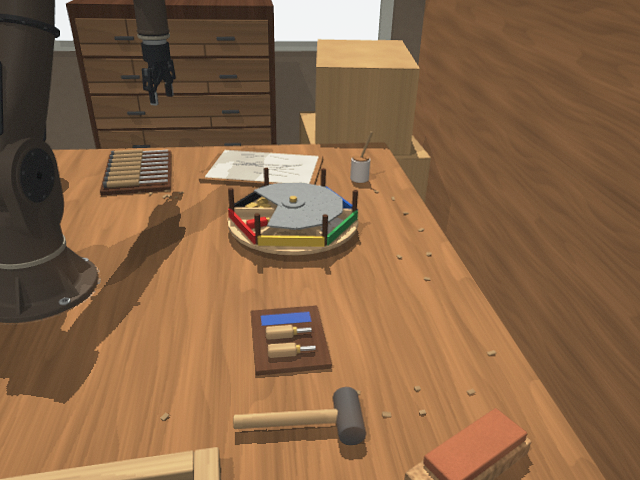

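The top view shows the carousel with its nut at about (200,238), the blue bin on the far side at (178,182) and the red bin near the opening. The board is at about (402,267), with the strip at (380,267) and blades pointing up the image. I'll zoom in for accurate pixels.

Run:
```python
import cv2
i=cv2.imread('pics/top1.png')
cv2.imwrite('pics/c1.png',cv2.resize(i[155:325,118:290],None,fx=3.5,fy=3.5,interpolation=cv2.INTER_CUBIC)[:600])
from h import *
c=cap('top')
im=c['image'].astype(int)
m=(im[:,:,2]>im[:,:,0]+60)&(im[:,:,2]>im[:,:,1]+50); m[:,:350]=0
u=np.argwhere(m)[:,::-1].astype(np.float32); r=cv2.minAreaRect(u); print(r,len(u))
b=px2w(c,cv2.boxPoints(r),.0125);print(b.round(4),b.mean(0))
print(px2w(c,[[200,238]],.095),px2w(c,[[404,250],[404,287],[427,250],[427,286]],.025))
```

```text
((379.5746765136719, 267.0157775878906), (42.48938751220703, 13.657302856445312), 87.87889862060547) 584
[[ 0.582  -0.1633  0.0125]
 [ 0.5837 -0.1946  0.0125]
 [ 0.4871 -0.1978  0.0125]
 [ 0.4855 -0.1669  0.0125]] [ 0.53456366 -0.18061523  0.0125    ]
[[0.58163616 0.21023506 0.095     ]] [[ 0.5725705  -0.23430608  0.025     ]
 [ 0.48939706 -0.23351176  0.025     ]
 [ 0.57343937 -0.28672238  0.025     ]
 [ 0.49232538 -0.28534842  0.025     ]]
```

View pics/c1.png

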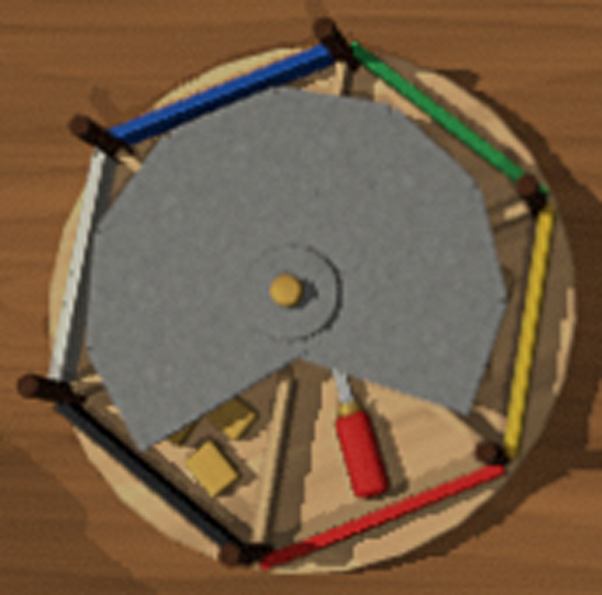

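Run:
```python
from h import *
from scipy.optimize import least_squares
c=cap('top')
cr=lambda p:np.array(p)/3.5+[118-.36,155-.36]
P=px2w(c,cr([(327,31),(85,128),(28,386),(232,553),(488,454),(527,190)]),.116)[:,:2]
k=np.arange(6)
def mod(v): 
    a=v[2]+k*np.pi/3; return v[:2]+.16*np.c_[np.cos(a),np.sin(a)]
r=least_squares(lambda v:(mod(v)-P).ravel(),[.58,.21,0]);print(r.x,np.degrees(r.x[2]),(mod(r.x)-P).round(4).tolist())
ax=r.x[:2]; H=px2w(c,cr([(145,448),(468,410),(305,357),(285,290)]),.078)[:,:2]
d=H-ax; a=np.degrees(np.arctan2(d[:,1],d[:,0]))%360
print('blue mid',np.degrees(r.x[2])+30,'hood',a,np.hypot(*d.T),d[3])
s=robot.read_state();print(s['joint_positions'])
for th in range(90,280,15):
    t=np.radians(th);p=[*(ax+.16*np.array([np.cos(t),np.sin(t)])),.09]
    out=[]
    for y in (th,th-180):
        q=robot.inverse_kinematics(p,[180,0,y]); out.append(None if q is None else np.round(q).tolist())
    print(th,out)
```

```text
[ 0.58144464  0.2103498  -0.12311945] -7.054224653793891 [[0.001, -0.0001], [0.0011, 0.0017], [-0.0002, -0.0008], [-0.0026, 0.0007], [-0.0008, 0.0004], [0.0015, -0.002]]
blue mid 22.94577534620611 hood [137.33993683 238.32185982 192.39542057  60.84970608] [0.12979797 0.12908101 0.03842599 0.00751665] [0.00366138 0.00656463]
[-74.40492617  24.92232571   1.43098601  90.16809848  -0.66596645
  64.97430629  -4.30351796]
90 [[-48.0, 39.0, 18.0, 90.0, -14.0, 54.0, -25.0], [-26.0, 40.0, -19.0, 87.0, 14.0, 55.0, 132.0]]
105 [[-49.0, 36.0, 15.0, 96.0, -11.0, 50.0, -14.0], [-24.0, 37.0, -22.0, 93.0, 17.0, 53.0, 142.0]]
120 [[-48.0, 32.0, 12.0, 102.0, -9.0, 47.0, -2.0], [-22.0, 34.0, -26.0, 99.0, 19.0, 51.0, 154.0]]
135 [[-47.0, 29.0, 10.0, 108.0, -7.0, 44.0, 11.0], [-81.0, 45.0, 66.0, 110.0, -49.0, 59.0, -128.0]]
150 [[-45.0, 26.0, 7.0, 113.0, -5.0, 42.0, 26.0], [-81.0, 42.0, 66.0, 116.0, -47.0, 55.0, -111.0]]
165 [[-41.0, 23.0, 6.0, 117.0, -4.0, 40.0, 42.0], [-66.0, 27.0, 40.0, 119.0, -26.0, 42.0, -115.0]]
180 [[-37.0, 21.0, 5.0, 121.0, -3.0, 38.0, 60.0], [-61.0, 24.0, 37.0, 123.0, -23.0, 40.0, -98.0]]
195 [[-32.0, 20.0, 4.0, 122.0, -2.0, 37.0, 79.0], [-55.0, 23.0, 34.0, 124.0, -20.0, 39.0, -81.0]]
210 [[-25.0, 21.0, 2.0, 122.0, -1.0, 38.0, 98.0], [-48.0, 23.0, 33.0, 124.0, -19.0, 39.0, -62.0]]
225 [[-19.0, 22.0, 1.0, 119.0, -0.0, 39.0, 117.0], [-44.0, 24.0, 34.0, 121.0, -21.0, 40.0, -41.0]]
240 [[-13.0, 24.0, -2.0, 116.0, 1.0, 40.0, 135.0], [-39.0, 27.0, 33.0, 118.0, -22.0, 42.0, -22.0]]
255 [[-7.0, 27.0, -5.0, 110.0, 4.0, 43.0, 150.0], [-35.0, 29.0, 33.0, 113.0, -23.0, 44.0, -4.0]]
270 [[29.0, 45.0, -61.0, 102.0, 44.0, 62.0, 131.0], [-33.0, 33.0, 33.0, 107.0, -23.0, 47.0, 12.0]]
```

```bash
cat >> h.py <<'E'
AX=np.array([.5814,.2103])
def pp(th,z,r=.16):
    t=np.radians(th); return [AX[0]+r*np.cos(t),AX[1]+r*np.sin(t),z]
def stroke(a,b,n):
    robot.command_gripper(.045)
    robot.move_ptp(pp(a,.16),[180,0,a])
    robot.move_linear(pp(a,.087),max_speed=.1)
    robot.command_gripper(0,squeeze=25)
    print('gap',robot.read_state()['finger_gap'])
    for th in np.linspace(a,b,n+1)[1:]:
        robot.move_linear(pp(th,.087),[180,0,th],max_speed=.12)
    robot.sleep(.3)
    s=robot.read_state();print(s['time'],s['finger_gap'],s['force'],s['tcp_pos'])
    robot.command_gripper(.045)
    robot.move_linear(pp(b,.16),max_speed=.15)
E
python3 - <<'E'
from h import *
stroke(112.95,195.4,8)
c=cap('top','top2.png')
E
```

```text
gap 0.013087651828531383
6.7667 0.012997133985340885 [6.8286766  0.31202545 4.03830731] [0.42913316 0.1692705  0.08761574]
```

View pics/top2.png

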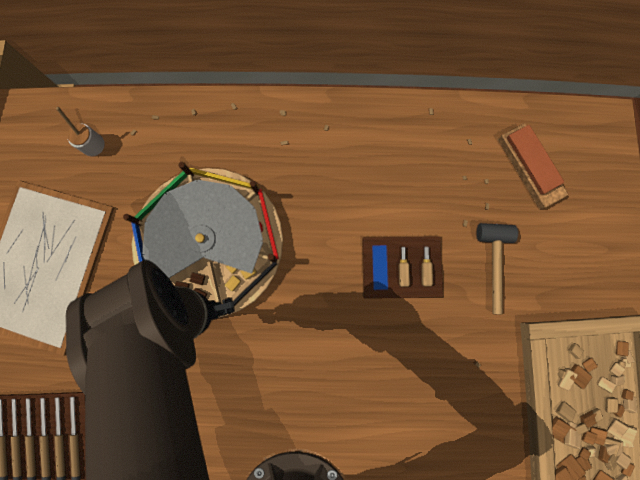

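The carousel turned about 82° and the blue bin is now at the left, around (137,245). The peg held by the gripper is near (225,305). Next is the second stroke.

Run:
```python
from h import *
stroke(135.4,217.8,8)
robot.move_ptp([.5345,-.05,.3],[180,0,180])
c=cap('top','top3.png')
i=cv2.imread('pics/top3.png')
cv2.imwrite('pics/c3.png',cv2.resize(i[155:325,118:290],None,fx=3.5,fy=3.5,interpolation=cv2.INTER_CUBIC)[:600])
print(robot.read_state()['time'],robot.read_state()['joint_positions'])
```

```text
gap 0.012878192482486858
13.8667 0.01313773018107059 [5.88694921 2.87807221 3.39278754] [0.45694195 0.11420739 0.08761628]
15.8667 [  7.7615221   14.45373701 -10.47225129  95.92828597   2.70658584
  70.03806848  86.90670482]
```

View pics/c3.png

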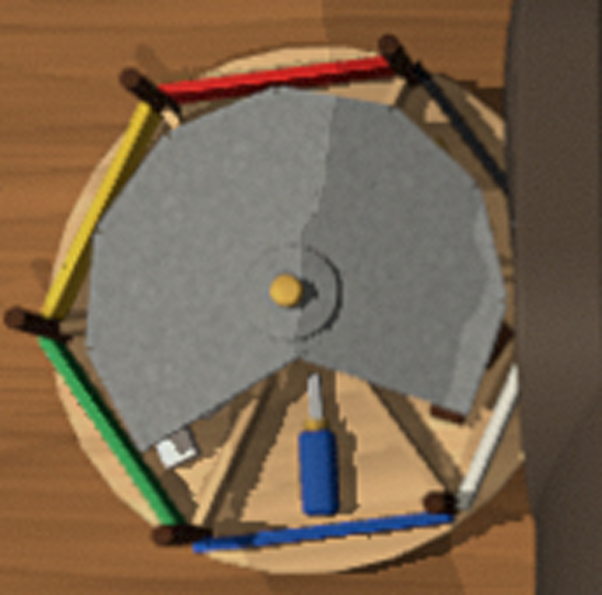

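The blue bin now stands in the opening, with the handle at about crop (318,470) and the blade pointing up to (314,378). I'll check the bin angle numerically, then measure the gouge and grasp it.

Run:
```python
from h import *
c=cap('top'); im=c['image'].astype(int)
cr=lambda p:np.array(p)/3.5+[118-.36,155-.36]
P=px2w(c,cr([(163,535),(435,502),(391,46),(133,78),(15,318)]),.116)[:,:2]-AX
print('pegs',np.degrees(np.arctan2(P[:,1],P[:,0]))%360,np.hypot(*P.T))
m=(im[:,:,2]>im[:,:,0]+40)&(im[:,:,2]>im[:,:,1]+30)
m[:275]=0;m[303:]=0;m[:,:195]=0;m[:,220:]=0
m=m.astype(np.uint8); n,l,st,ce=cv2.connectedComponentsWithStats(m);print(st,ce)
k=1+np.argmax(st[1:,4]); u=np.argwhere(l==k)[:,::-1].astype(np.float32)
r=cv2.minAreaRect(u); b=px2w(c,cv2.boxPoints(r),.046);print(r,b.round(4).tolist())
ctr=px2w(c,[r[0]],.046)[0]; tip=px2w(c,cr([(314,376)]),.046)[0]
print('ctr',ctr,px2w(c,[ce[k]],.046),'tip',tip,np.hypot(*(tip-ctr)[:2]),'ang',np.degrees(np.arctan2(*(tip-ctr)[1::-1])),'axledir',np.degrees(np.arctan2(*(AX-ctr[:2])[::-1])), np.hypot(*(AX-ctr[:2])))
```

```text
pegs [157.65267929 218.43183182 338.26002047  37.83134543  97.7419778 ] [0.15896369 0.15814946 0.16019511 0.16082568 0.16109219]
[[     0      0    640    480 306986]
 [   204    278     10     24    214]] [[319.57751168 239.46493   ]
 [208.30841121 289.80841121]]
((208.5, 289.5), (23.0, 9.0), 90.0) [[0.4999, 0.2095, 0.046], [0.5003, 0.1895, 0.046], [0.4502, 0.187, 0.046], [0.4497, 0.2069, 0.046]]
ctr [0.47497284 0.19818392 0.046     ] [[0.47429039 0.19857454 0.046     ]] tip [0.53517357 0.20387495 0.046     ] 0.060469130803947294 ang 5.400362439228561 axledir 6.494812756516208 0.10711461562630237
```

Run:
```python
from h import *
robot.command_gripper(.045)
g=[.4746,.1984]
robot.move_ptp([*g,.16],[180,0,185])
robot.move_linear([*g,.06],max_speed=.12)
print(robot.move_linear([*g,.040],max_speed=.04,force_limit=6))
robot.command_gripper(0,squeeze=40)
s=robot.read_state();print(s['finger_gap'],s['gripper_force'],s['tcp_pos'])
robot.move_linear([*g,.17],max_speed=.08)
robot.sleep(.2)
s=robot.read_state();print(s['time'],s['finger_gap'],s['gripper_force'],s['tcp_pos'],s['force'])
robot.move_ptp([.5171,-.1812,.15],[180,0,182])
c=cap('side','side4.png');i=cv2.imread('pics/side4.png')
t=cap('top')['image'][200:330,300:460,::-1]
cv2.imwrite('pics/c4.png',np.hstack([cv2.resize(i[200:400,200:400],(400,400)),cv2.resize(t,(400,400))]))
print(robot.read_state()['time'])
```

```text
False
0.020932589201469322 39.532896280288696 [0.47476325 0.19846218 0.04034352]
21.1917 0.02131178053218917 39.12151336669922 [0.47448031 0.19834185 0.16975084] [-0.29526136  0.03215781 -0.2556303 ]
22.7167
```

View pics/c4.png

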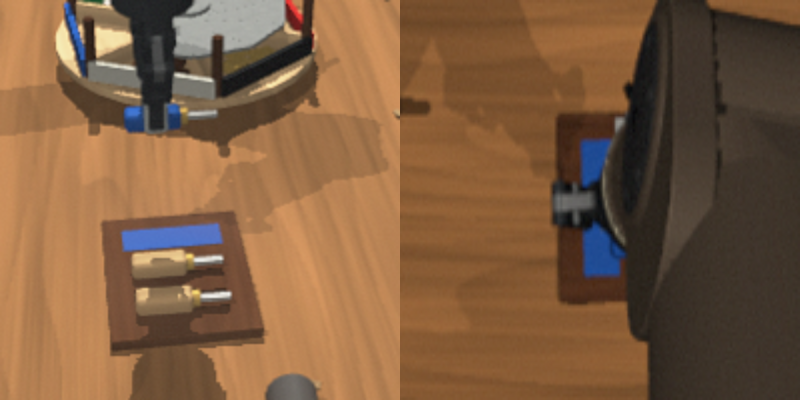

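The gouge is held level with its blade towards +x, and the pads sit at the middle of the handle. Side view: pads at crop x≈158, handle 125–180. Lowering it now.

Run:
```python
from h import *
g=[.5171,-.1812]
robot.move_linear([*g,.03],max_speed=.08)
print(robot.move_linear([*g,.015],max_speed=.015,force_limit=5))
s=robot.read_state();print(s['tcp_pos'],s['force'],s['gripper_force'])
robot.sleep(.4)
robot.command_gripper(.036)
robot.sleep(.2)
robot.move_linear([*g,.12],max_speed=.06)
robot.move_ptp([.42,.0,.35],[180,0,182])
c=cap('top','top5.png');im=c['image'].astype(int)
i=cv2.imread('pics/top5.png');t=i[225:310,350:455]
j=cap('side')['image'][280:380,240:350,::-1]
cv2.imwrite('pics/c5.png',np.hstack([cv2.resize(t,(400,324)),cv2.resize(j,(356,324))]))
print(robot.read_state()['time'])
```

```text
True
[ 0.51693965 -0.1811649   0.01635917] [-1.57740013 -0.23594532  6.39061223] 39.839646220207214
29.2583
```

View pics/c5.png

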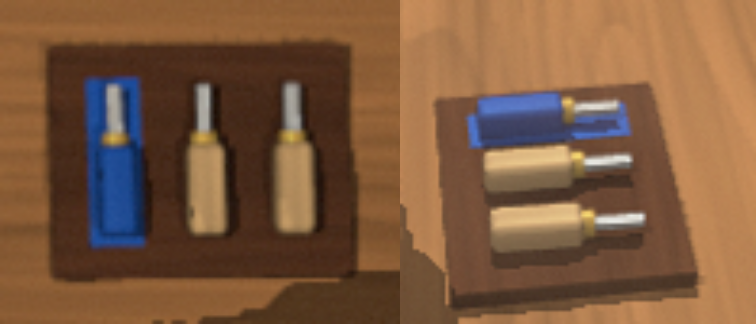

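View pics/top5.png

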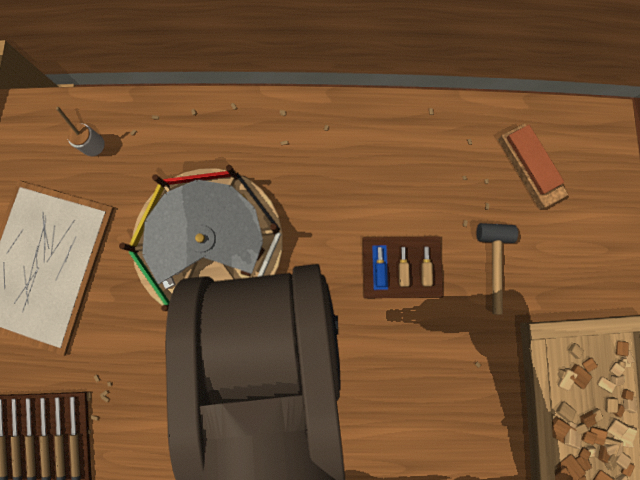

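The gouge lies centred on the strip at about (381,267), parallel to the others with its blade the same way. The visible pegs, at (128,247), (160,181) and (233,170), match the earlier view, so the carousel hasn't moved. Handing in.

```bash
python3 -c "
from h import *
print(robot.sign_off())"
```

```text
the job is handed in; nothing more can be done
None
```

The blue bin is at rest in the hood's opening, the blue gouge is laid centred on the blue strip with its blade the same way as the others, and the job was handed in at about 29 s; no verdict came back.

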